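Fetch the jar from behind the tall containers for weighing

ROBOT

A 6-joint arm with a two-finger parallel gripper is mounted at the origin on the work surface. World frame = base frame: x ahead of the robot, y to its left, z up, the work surface at z = 0. Lengths are in m, angles in degrees, forces in N, time in s.
With the tool pointing down it reaches from about 0.25 to 0.725 m from the base axis. Payload 9.7 kg.
Tool frame: the origin (TCP) lies between the finger pads; the fingertips stand 11 mm ahead of it and the grasp point (between the pads) lies 8 mm behind it; z points along the fingers, y is the line along which they close (so a half turn about z gives the same grasp; the last joint's range is limited). The gripper opens to 85 mm and grips with 20 to 120 N. Pads are 22 mm wide; open, the fingers measure 114 mm over their backs; the gripper's body (76 mm by 85 mm) begins 54 mm behind the grasp point. The pads swing forward as they close: fully open they stand 13 mm farther back than shut.
Start: joints at [-63.369, 4.979, 10.078, 95.1, 0, 90], TCP at [0.247, -0.492, 0.242] pointing down, gripper open.
Joint ranges: [-179.16, 179.16], [-48.56, 103.87], [-65.8, 70.77], [-126.05, 130.52], [-82.76, 87.17], [-180, 180]. Speed limits (degrees/s): [127.2, 127.2, 147.25, 180, 180, 180].

INTERFACE

Orientations are given as [roll, pitch, yaw] about the fixed x, y, z axes, in that order (R = Rz(yaw) Ry(pitch) Rx(roll)).
In Python, from workcell import monitor, cams, ticket gives the robot as it stands.
- The arm moves only by the tool carry_out, never from a script. Its argument "plan" is a list of rows, each an object with "travel": the shift along the world's x, y, z as a fraction of full scale, a list of three; "angular": the turn, a rotation vector about the world's x, y, z as a fraction of full scale, a list of three; "grip": the gripper's target within -1 to 1 (fully open at 1, half-way at 0, shut at -1). In form: [{"travel": [x, y, z], "angular": [ax, ay, az], "grip": grip}, ...]. A call has 1 to 8 rows; each row is the pose to reach, as a shift and turn from the pose commanded when the call began; what a row does not reach only later rows make up. Full scale, the value 1, is 300 mm for a shift and 0.5 rad for a turn. A row lasts 1/12 s, in which the tool goes at most 41.7 mm and 7.16 degrees, less where a joint would pass 70% of its speed; a pose out of reach is approached as far as the arm can. A call with a number of a shift or a turn outside -1 to 1 is refused whole. A call with a gripper value outside its range is refused whole. The fingers move at their own pace and stop on an object; "grip_force" is the grip in N (left out, the last holds). Time passes only in rows, so rows that repeat a pose let the fingers close. It gives the time, the measured TCP pose, the force, the opening and the grip force at its end, in the units of the state.
- monitor.get_obs(): the state, without advancing time (a new reading comes with each control period).
- cams.camera(name): name is "side" or "top" or "wrist"; returns a dict with "frame" (400x640x3 uint8, red, green, blue), "mtx" (3x3 intrinsics, pixels), "view" (4x4, takes a point from world to camera coordinates); the wrist camera has in their place "T_tool_cam" (4x4, takes a point from camera to tool coordinates, whose origin is the TCP and whose axes are the flange's). Camera axes: x right, y up, looking along -z (the intrinsics and any distortion apply to the point x, -y, -z); pixel columns grow to the right and rows downward; lengths in m; the calibration is good to about 2 mm. A picture is of the moment at which its call begins: read the wrist's pose just before it. There is no depth.
- ticket.job_done(): hands the job in; it is judged then, once.
The state is a dict: "time": time; "q": joint angles; "qd": joint speeds; "joint_efforts": joint torques, N m; "ee_pos": TCP position; "tcp_rot": TCP orientation; "wrist_force": force on the tool from outside, world axes, zero at the start; "torque": the same for the moment, N m; "opening": finger opening in m; "grasp_force": force on a finger pad.
Only numpy, scipy, OpenCV 4.12 (cv2) and the standard library are available. Lean on these libraries where they do the work, as an engineer would, in place of code of your own. Each camera call takes 0.05 s, during which the arm holds its last target. There are 200 camera calls.

TASK

The short jar at the back of the stock tray has to be weighed, but three tall containers (can, bottle and flask) hem it in. First move all three tall containers to the blue mat and stand them there, then stand the jar in the middle of the scale's round plate, and only then put the tall containers back on the tray, each exactly where it stood at the start. Keep the jar and the containers upright, leave the jar on the scale, and do not disturb the stack of lids or the roll of labels on the tray.

Things in the scene. Friction and masses are not known exactly. Their poses are not given: they have to be found in the camera images.
- tray: fixed plywood stock tray, 180 (x) x 250 (y) mm, floor top 6 mm above the bench; its only wall is an 8 mm backstop along the far (+x) edge, top 45 mm above the bench. Origin: centre of underside; x to the backstop, z up. The jar starts about 35 mm from the centre towards the backstop, a tall container to its left, right and front (centres 62 to 80 mm from the jar's); which is where varies.
- can: plain round aluminium can, tall, 50 mm diameter, 118 mm high, straight sides, loose, about 0.22 kg. Origin: centre of its underside; z up its axis.
- bottle: round amber glass bottle with a paper label and a white cap, 48 mm diameter with straight sides up to 98 mm, then shoulder, neck and cap (29 mm diameter, from 116 mm) to 130 mm total height, loose, about 0.25 kg. Origin: centre of its underside; z up its axis.
- flask: square white plastic flask, 46 x 46 mm with straight sides to 105 mm, then a round grey cap (32 mm diameter) to 125 mm total height, loose, about 0.24 kg. Origin: centre of its underside; x and y square to its sides, z up. At the start its sides are within about 0.15 rad of the tray's.
- jar: short round glass jar with a steel lid, 56 mm diameter, 50 mm high (the lid, 54 mm diameter, is the top 14 mm), loose, about 0.16 kg; the thing to be weighed. Origin: centre of its underside; z up its axis.
- mat: blue cloth-faced mat lying flat on the bench at one side of the tray (left or right varies), fixed, 240 (x) x 160 (y) x 4 mm; the side area where the three tall containers wait. Origin: centre of the underside; its top is 4 mm up.
- scale: grey bench scale on the other side of the tray, fixed, with a round steel plate 124 mm in diameter whose flat top is 45 mm above the bench. Origin: on the bench directly under the centre of the plate; z up. Its grey housing, 34 mm high, reaches from 80 mm ahead of (+x) to 120 mm behind (-x) the plate's centre and 75 mm to each side.
- lids: stack of three steel jar lids lying loose in a front corner of the tray, 44 mm diameter, 18 mm high together and in one piece; a bystander to leave where it is. Origin: centre of its underside.
- labels: small roll of white paper labels lying flat in the other front corner of the tray, 48 mm diameter with a 20 mm hole, 25 mm high, loose; a bystander to leave where it is. Origin: centre of its underside.

How it is judged (in metres and radians):
On the way, in this order (a step that is already met when the one before it is completed fails the run):
1. all three tall containers stand upright on the mat (x of can in the frame of mat between -0.12 and 0.12 m and y of can in the frame of mat between -0.08 and 0.08 m and z of can in the frame of mat between -0.002 and 0.01 m and angle between each of can, bottle, flask's own z axis and vertical below 0.12 rad and x of bottle in the frame of mat between -0.12 and 0.12 m and y of bottle in the frame of mat between -0.08 and 0.08 m and z of bottle in the frame of mat between -0.002 and 0.01 m and x of flask in the frame of mat between -0.12 and 0.12 m and y of flask in the frame of mat between -0.08 and 0.08 m and z of flask in the frame of mat between -0.002 and 0.01 m), for 0.2 s.
2. the jar stands on the scale's plate while the tall containers are on the mat (all of step 1 and horizontal distance between jar and scale below 0.015 m and z of jar in the frame of scale between 0.041 and 0.052 m and angle between jar's own z axis and vertical below 0.12 rad), for 0.2 s.
At the end, for the whole second after the job is handed in: The jar stands upright on the scale's plate within 15 mm of its centre; can, bottle and flask stand upright on the tray, each within 15 mm of its starting place (turning about the vertical is free); lids and label roll lie within 20 mm of their starts; all is released and at rest (horizontal distance between jar and scale below 0.015 m and z of jar in the frame of scale between 0.041 and 0.052 m and angle between each of jar, can, bottle, flask's own z axis and vertical below 0.12 rad and distance of each of can, bottle, flask from where it was at the start of the episode below 0.015 m and linear speed of each of can, bottle, flask, jar below 0.02 m/s and distance of each of lids, labels from where it was at the start of the episode below 0.02 m); the robot touches nothing.
It fails at once if the jar or a tall container is tipped over (leans more than 35 degrees) (angle between any of can, bottle, flask, jar's own z axis and vertical above 0.61 rad).
It fails at once if the lids or the label roll is disturbed (moved more than 20 mm) (distance of any of lids, labels from where it was at the start of the episode above 0.02 m).
It also fails if it takes over 128 s, if anything falls off the work surface, if the arm or the gripper's body presses on something with over 40 N, if the wrist force passes 120 N, or if a joint passes its speed limit or range.

## Working session

There is one attempt and no reset: what is moved stays moved. The work goes in short steps, Python scripts to look and compute and a tool call to move; the robot and the scene stay as the last step left them, time stands still between calls to the robot, and variables do not carry over. Pictures are saved under pics/ and viewed, at most 14 in all, crops included, and the job is handed in when it is done.

Besides the shell and the picture viewer there is one more tool, called after "Emit:" as a command line: name --argument value ..., lists and objects as JSON in quotes. carry_out: Moves the arm, as the interface text tells. Its arguments: {"type":"object","properties":{"plan":{"type":"array","items":{"type":"object","properties":{"travel":{"type":"array","items":{"type":"number"}},"angular":{"type":"array","items":{"type":"number"}},"grip":{"type":"number"}}}},"grip_force":{"type":"number"}},"required":["plan"]}

```bash
mkdir -p pics; ls
python3 - <<'E'
from workcell import monitor,cams
import cv2,pickle
print(monitor.get_obs())
d={}
for n in("top","side","wrist"):
    c=cams.camera(n); d[n]=c; cv2.imwrite(f"pics/{n}0.png",c["frame"][:,:,::-1]); print(n,{k:v for k,v in c.items() if k!="frame"})
pickle.dump(d,open("c0.pkl","wb"))
E
```

```text
pics
{'time': 0.0, 'q': array([-6.33697649e+01,  5.01203995e+00,  1.00334868e+01,  9.50982712e+01,
       -1.01502132e-03,  9.00011857e+01]), 'qd': array([ 0.11297878, -0.07449195, -0.00254467, -0.05194405, -0.09397462,
       -0.080224  ]), 'joint_efforts': array([ 9.26453286e-04, -5.20389783e+01,  4.64802575e+01,  1.62798178e-02,
        1.09761070e-04, -3.70775172e-05]), 'ee_pos': array([ 0.24642863, -0.49146949,  0.24156537]), 'tcp_rot': array([-1.79923176e+02,  1.01661029e-03,  2.66290507e+01]), 'wrist_force': array([1.06247916, 0.12707851, 0.29907717]), 'torque': array([ 0.0190641 ,  0.0500643 , -0.00668288]), 'grasp_force': 0.0, 'opening': 0.08557012792017858}
top {'mtx': array([[497.49130912,   0.        , 308.19751236],
       [  0.        , 497.49130912, 198.92191712],
       [  0.        ,   0.        ,   1.        ]]), 'view': array([[ 0.0225947 , -0.9996001 ,  0.01700348, -0.0234303 ],
       [ 0.98601377,  0.02509029,  0.16476444, -0.56843341],
       [-0.16512517,  0.01304287,  0.98618637, -0.98835402],
       [ 0.        ,  0.        ,  0.        ,  1.        ]])}
sid
[... 243 characters left out ...]
0.27461154, -0.7008892 ,  0.6582878 , -0.16563494],
       [-0.23423625,  0.61522272,  0.75275121, -1.16301134],
       [ 0.        ,  0.        ,  0.        ,  1.        ]])}
wrist {'mtx': array([[286.54285116,   0.        , 315.62579636],
       [  0.        , 286.54285116, 204.45090036],
       [  0.        ,   0.        ,   1.        ]]), 'T_tool_cam': array([[ 7.53907299e-04,  9.51403253e-01,  3.07946882e-01,
         7.86669407e-02],
       [ 9.99999596e-01, -8.67990531e-04,  2.33488384e-04,
        -4.92032229e-04],
       [ 4.89436585e-04,  3.07946581e-01, -9.51403523e-01,
        -1.31676875e-01],
       [ 0.00000000e+00,  0.00000000e+00,  0.00000000e+00,
         1.00000000e+00]])}
```

View pics/top0.png

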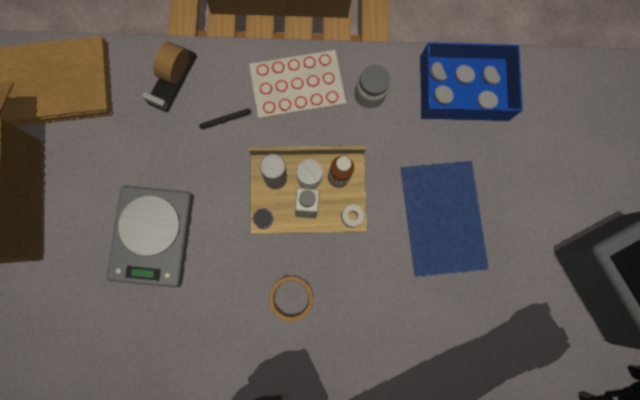

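View pics/side0.png

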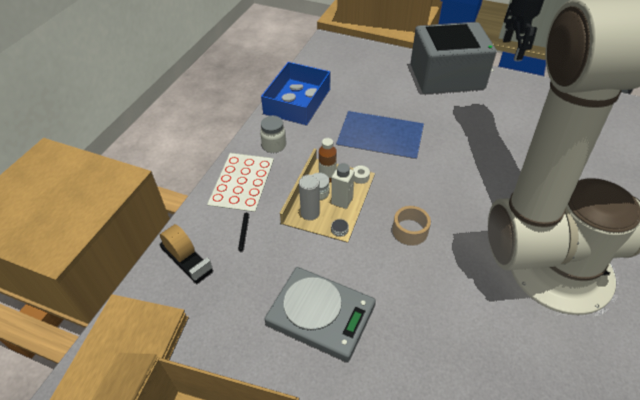

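The top view shows the tray at about (308,190): can at (273,167), jar at (310,174), bottle at (342,168), flask at (307,201), lids at (263,218) and labels at (353,215). The scale plate is at (149,225) on the left, and the mat is on the right at (444,218). I'll enlarge the tray for exact pixels.

```bash
cat > h.py <<'E'
import numpy as np,cv2,pickle
def ray(c,u,v,T=None):
    K=c["mtx"]; d=np.array([(u-K[0,2])/K[0,0],-(v-K[1,2])/K[1,1],-1.])
    if T is None: T=np.linalg.inv(c["view"])
    return T[:3,3],T[:3,:3]@d
def px(c,u,v,z,T=None):
    o,d=ray(c,u,v,T); return (o+d*(z-o[2])/d[2])[:2].round(4)
def proj(c,P,T=None):
    V=c["view"] if T is None else np.linalg.inv(T)
    p=V[:3,:3]@np.asarray(P,float)+V[:3,3]; K=c["mtx"]
    return np.array([K[0,2]+K[0,0]*p[0]/-p[2],K[1,2]-K[1,1]*p[1]/-p[2]])
def crop(c,x0,y0,w,h,s,name):
    cv2.imwrite(name,cv2.resize(c["frame"][y0:y0+h,x0:x0+w,::-1],None,fx=s,fy=s,interpolation=cv2.INTER_CUBIC))
E
python3 - <<'E'
from h import *
d=pickle.load(open("c0.pkl","rb")); crop(d["top"],240,140,134,100,5.97,"pics/topc.png")
E
```

```text
(no output)
```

View pics/topc.png

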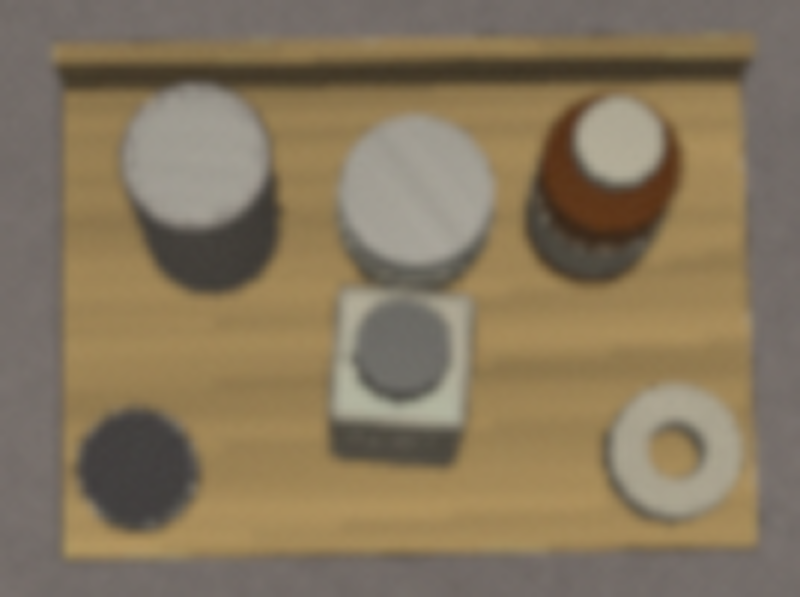

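The crop shows, in crop pixels: can top at (197,156), jar lid at (416,190), bottle cap at (619,140), flask cap at (404,350), lids at (138,468) and labels at (675,450). The flask's top corners are (340,290), (470,297), (465,428) and (333,415).

Run:
```python
from h import *
d=pickle.load(open("c0.pkl","rb")); c=d["top"]
f=lambda u,v,z:px(c,240+(u+.5)/5.97-.5,140+(v+.5)/5.97-.5,z)
for n,u,v,z in [("can",197,156,.124),("jar",416,190,.056),("bottle",619,140,.136),("flask",404,350,.131),("lids",138,468,.024),("labels",675,450,.031),
 ("fTL",340,290,.111),("fTR",470,297,.111),("fBR",465,428,.111),("fBL",333,415,.111),("tFL",65,557,.006),("tFR",757,547,.006),("backL",52,48,.045),("backR",756,40,.045)]: print(n,f(u,v,z))
print("scale",px(c,149,225,.045))
for u,v in [(402,168),(470,161),(487,268),(414,275)]: print("mat",px(c,u,v,.004))
```

```text
can [0.6197 0.062 ]
jar [ 0.6255 -0.0106]
bottle [ 0.6258 -0.0746]
flask [ 0.5562 -0.0068]
lids [0.5295 0.0851]
labels [ 0.5397 -0.1044]
fTL [0.579  0.0144]
fTR [ 0.5777 -0.0283]
fBR [ 0.5343 -0.0275]
fBL [0.5375 0.0156]
tFL [0.499  0.1114]
tFR [ 0.5087 -0.1368]
backL [0.6762 0.1196]
backR [ 0.6859 -0.1307]
scale [0.5065 0.3164]
mat [ 0.6503 -0.2151]
mat [ 0.6702 -0.3661]
mat [ 0.4364 -0.3952]
mat [ 0.418  -0.2387]
```

Emit:
carry_out --plan '[{"travel": [0.55,0.9,0],"angular": [0,0,-1],"grip": 1},{"travel": [0.55,0.9,0],"angular": [0,0,-1],"grip": 1},{"travel": [0.55,0.9,0],"angular": [0,0,-1],"grip": 1},{"travel": [0.55,0.9,0],"angular": [0,0,-1],"grip": 1},{"travel": [0.55,0.9,0],"angular": [0,0,-1],"grip": 1},{"travel": [0.55,0.9,0],"angular": [0,0,-1],"grip": 1},{"travel": [0.55,0.9,0],"angular": [0,0,-1],"grip": 1},{"travel": [0.55,0.9,0],"angular": [0,0,-1],"grip": 1}]' --grip_force 60

```text
time: 0.82
ee_pos: [0.4122, -0.2195, 0.2423]
tcp_rot: [-180.0, -0.0, -2.0]
wrist_force: [0.2, -0.4, -0.8]
opening: 0.0853
grasp_force: 0.0
```

Emit:
carry_out --plan '[{"travel": [0.48,0.71,0],"angular": [0,0,0],"grip": 1},{"travel": [0.48,0.71,0],"angular": [0,0,0],"grip": 1},{"travel": [0.48,0.71,0],"angular": [0,0,0],"grip": 1},{"travel": [0.48,0.71,0],"angular": [0,0,0],"grip": 1},{"travel": [0.48,0.71,0],"angular": [0,0,0],"grip": 1},{"travel": [0.48,0.71,0],"angular": [0,0,0],"grip": 1},{"travel": [0.48,0.71,0],"angular": [0,0,0],"grip": 1},{"travel": [0.48,0.71,0],"angular": [0,0,0],"grip": 1}]'

```text
time: 1.48
ee_pos: [0.5562, -0.0123, 0.2411]
tcp_rot: [-179.8, 0.1, -1.3]
wrist_force: [0.1, -0.2, -0.7]
opening: 0.0854
grasp_force: 0.0
```

```bash
cat >> h.py <<'E'
def shot(name):
    from workcell import monitor,cams
    from scipy.spatial.transform import Rotation as R
    o=monitor.get_obs(); c=cams.camera("wrist"); T=np.eye(4)
    T[:3,:3]=R.from_euler("xyz",o["tcp_rot"],degrees=True).as_matrix(); T[:3,3]=o["ee_pos"]
    c["T"]=T@c["T_tool_cam"]; pickle.dump(c,open(name+".pkl","wb"))
    im=c["frame"][:,:,::-1].copy(); cv2.imwrite(f"pics/{name}.png",im); print(o["ee_pos"].round(4),o["tcp_rot"].round(2)); return c
E
python3 -c "from h import *;shot('w1')"
```

```text
[ 0.5562 -0.0123  0.2411] [-1.7975e+02  1.0000e-01 -1.3300e+00]
```

View pics/w1.png

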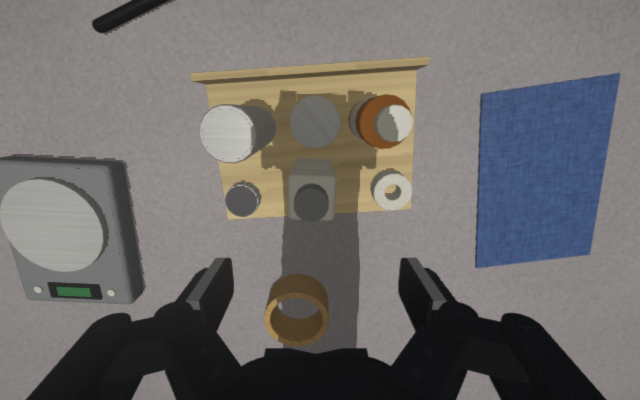

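The wrist view shows the can top at (228,133), jar lid at (316,121), bottle cap at (394,123), flask cap at (311,203), and the plate centre at about (52,225).

Run:
```python
from h import *
c=pickle.load(open("w1.pkl","rb"))
for n,u,v,z in [("can",228,133,.124),("jar",316,121,.056),("bottle",394,123,.136),("flask",311,203,.131),("scale",52,225,.045),("lids",241,198,.024),("lab",391,190,.031),("mat",481,93,.004),("mat",619,73,.004),("mat",591,254,.004),("mat",477,267,.004)]: print(n,px(c,u,v,z,c["T"]))
```

```text
can [0.6189 0.0613]
jar [ 0.6249 -0.013 ]
bottle [ 0.6245 -0.0752]
flask [ 0.5576 -0.0074]
scale [0.5083 0.3161]
lids [0.5319 0.0845]
lab [ 0.5404 -0.1036]
mat [ 0.6511 -0.2112]
mat [ 0.6694 -0.3692]
mat [ 0.4322 -0.4012]
mat [ 0.4143 -0.2422]
```

Emit:
carry_out --plan '[{"travel": [0,0.01,-0.15],"angular": [0,0,0],"grip": 1},{"travel": [0,0.01,-0.3],"angular": [0,0,0],"grip": 1},{"travel": [0,0.01,-0.4],"angular": [0,0,0],"grip": 1},{"travel": [0,0.01,-0.48],"angular": [0,0,0],"grip": 1},{"travel": [0,0.01,-0.52],"angular": [0,0,0],"grip": 1},{"travel": [0,0.01,-0.52],"angular": [0,0,0],"grip": -1},{"travel": [0,0.01,-0.52],"angular": [0,0,0],"grip": -1},{"travel": [0,0.01,-0.52],"angular": [0,0,0],"grip": -1}]' --grip_force 50

```text
time: 2.2
ee_pos: [0.5563, -0.0131, 0.0887]
tcp_rot: [-179.7, -0.2, -1.5]
wrist_force: [0.0, 1.3, 1.8]
opening: 0.0518
grasp_force: 0.8
```

Emit:
carry_out --plan '[{"travel": [0,0,0],"angular": [0,0,0],"grip": -1},{"travel": [0,0,0],"angular": [0,0,0],"grip": -1},{"travel": [0,0,0],"angular": [0,0,0],"grip": -1},{"travel": [0,0,0],"angular": [0,0,0],"grip": -1}]'

```text
time: 2.53
ee_pos: [0.5567, -0.0126, 0.089]
tcp_rot: [-179.7, -0.2, -1.4]
wrist_force: [1.0, 1.4, 7.4]
opening: 0.0461
grasp_force: 50.3
```

Emit:
carry_out --plan '[{"travel": [0,0,0.1],"angular": [0,0,0],"grip": -1},{"travel": [0,0,0.18],"angular": [0,0,0],"grip": -1},{"travel": [-0.03,-0.1,0.2],"angular": [0,0,0],"grip": -1},{"travel": [-0.07,-0.22,0.2],"angular": [0,0,0],"grip": -1},{"travel": [-0.11,-0.35,0.2],"angular": [0,0,0],"grip": -1},{"travel": [-0.15,-0.48,0.2],"angular": [0,0,0],"grip": -1},{"travel": [-0.19,-0.61,0.2],"angular": [0,0,0],"grip": -1},{"travel": [-0.23,-0.73,0.2],"angular": [0,0,0],"grip": -1}]'

```text
time: 3.2
ee_pos: [0.4857, -0.2338, 0.1474]
tcp_rot: [-179.8, -0.1, -1.4]
wrist_force: [2.0, -0.2, -2.3]
opening: 0.046
grasp_force: 52.4
```

Emit:
carry_out --plan '[{"travel": [-0.04,-0.13,0],"angular": [0,0,0],"grip": -1},{"travel": [-0.07,-0.24,0],"angular": [0,0,0],"grip": -1},{"travel": [-0.08,-0.27,0],"angular": [0,0,0],"grip": -1},{"travel": [-0.08,-0.27,-0.08],"angular": [0,0,0],"grip": -1},{"travel": [-0.08,-0.27,-0.14],"angular": [0,0,0],"grip": -1},{"travel": [-0.08,-0.27,-0.17],"angular": [0,0,0],"grip": -1},{"travel": [-0.08,-0.27,-0.17],"angular": [0,0,0],"grip": -1}]'

```text
time: 3.78
ee_pos: [0.4615, -0.3119, 0.0936]
tcp_rot: [-179.6, 0.2, -1.4]
wrist_force: [0.3, 1.3, -2.6]
opening: 0.0465
grasp_force: 52.4
```

Emit:
carry_out --plan '[{"travel": [0,0,-0.015],"angular": [0,0,0],"grip": -1},{"travel": [0,0,-0.022],"angular": [0,0,0],"grip": -1},{"travel": [0,0,-0.022],"angular": [0,0,0],"grip": -1}]'

```text
time: 4.03
ee_pos: [0.4628, -0.3126, 0.0893]
tcp_rot: [-179.7, -0.0, -1.4]
wrist_force: [-0.3, 0.5, -1.6]
opening: 0.046
grasp_force: 52.5
```

Emit:
carry_out --plan '[{"travel": [0,0,0],"angular": [0,0,0],"grip": 1},{"travel": [0,0,0],"angular": [0,0,0],"grip": 1},{"travel": [0,0,0],"angular": [0,0,0],"grip": 1},{"travel": [0,0,0],"angular": [0,0,0],"grip": 1},{"travel": [0,0,0.06],"angular": [0,0,0],"grip": 1},{"travel": [0,0,0.15],"angular": [0,0,0],"grip": 1},{"travel": [0,0,0.28],"angular": [0,0,0],"grip": 1},{"travel": [0,0,0.3],"angular": [0,0,0],"grip": 1}]'

```text
time: 4.7
ee_pos: [0.4637, -0.3136, 0.1852]
tcp_rot: [-179.9, -0.4, -1.4]
wrist_force: [0.7, -1.3, 1.8]
opening: 0.0852
grasp_force: 0.0
```

Emit:
carry_out --plan '[{"travel": [0.05,0.08,0],"angular": [0,0,0],"grip": 1},{"travel": [0.54,0.8,0],"angular": [0,0,0],"grip": 1},{"travel": [0.54,0.8,0],"angular": [0,0,0],"grip": 1},{"travel": [0.54,0.8,0],"angular": [0,0,0],"grip": 1},{"travel": [0.54,0.8,0],"angular": [0,0,0],"grip": 1},{"travel": [0.54,0.8,0],"angular": [0,0,0],"grip": 1},{"travel": [0.54,0.8,0],"angular": [0,0,0],"grip": 1},{"travel": [0.54,0.8,0],"angular": [0,0,0],"grip": 1}]'

```text
time: 5.37
ee_pos: [0.6267, -0.068, 0.1784]
tcp_rot: [-179.6, -0.1, -1.2]
wrist_force: [0.5, -1.0, -0.5]
opening: 0.0854
grasp_force: 0.0
```

```bash
python3 -c "from h import *;shot('w2')"
```

```text
[ 0.6267 -0.068   0.1784] [-1.7964e+02 -6.0000e-02 -1.1800e+00]
```

View pics/w2.png

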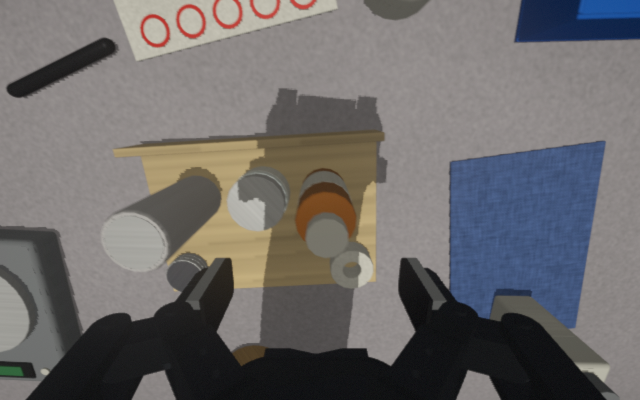

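The wrist view from above the bottle shows the cap centre at (327,235). The flask is standing on the mat at lower right.

Run:
```python
from h import *
from workcell import monitor
c=pickle.load(open("w2.pkl","rb"))
print(px(c,327,235,.136,c["T"]),px(c,135,242,.124,c["T"]),px(c,258,200,.056,c["T"]))
print(monitor.get_obs()["ee_pos"])
```

```text
[ 0.6275 -0.0749] [0.6191 0.0622] [ 0.6283 -0.0134]
[ 0.62652338 -0.06826443  0.17814432]
```

Emit:
carry_out --plan '[{"travel": [0,-0.02,0],"angular": [0,0,0],"grip": 1},{"travel": [0,-0.02,-0.12],"angular": [0,0,0],"grip": 1},{"travel": [0,-0.02,-0.22],"angular": [0,0,0],"grip": 1},{"travel": [0,-0.02,-0.3],"angular": [0,0,0],"grip": 1},{"travel": [0,-0.02,-0.3],"angular": [0,0,0],"grip": 1},{"travel": [0,-0.02,-0.3],"angular": [0,0,0],"grip": -1},{"travel": [0,-0.02,-0.3],"angular": [0,0,0],"grip": -1},{"travel": [0,-0.02,-0.3],"angular": [0,0,0],"grip": -1}]'

```text
time: 6.08
ee_pos: [0.6253, -0.0794, 0.0914]
tcp_rot: [-179.7, -0.2, -1.4]
wrist_force: [-0.5, 3.2, 1.7]
opening: 0.0517
grasp_force: 1.4
```

Emit:
carry_out --plan '[{"travel": [0,0,0],"angular": [0,0,0],"grip": -1},{"travel": [0,0,0],"angular": [0,0,0],"grip": -1},{"travel": [0,0,0],"angular": [0,0,0],"grip": -1},{"travel": [0,0,0],"angular": [0,0,0],"grip": -1}]'

```text
time: 6.42
ee_pos: [0.6256, -0.0789, 0.0916]
tcp_rot: [-179.7, -0.2, -1.4]
wrist_force: [0.2, -0.2, 5.3]
opening: 0.0468
grasp_force: 50.4
```

Emit:
carry_out --plan '[{"travel": [0,0,0.1],"angular": [0,0,0],"grip": -1},{"travel": [0,0,0.17],"angular": [0,0,0],"grip": -1},{"travel": [0,-0.1,0.17],"angular": [0,0,0],"grip": -1},{"travel": [0,-0.23,0.17],"angular": [0,0,0],"grip": -1},{"travel": [0,-0.36,0.17],"angular": [0,0,0],"grip": -1},{"travel": [0,-0.5,0.17],"angular": [0,0,0],"grip": -1},{"travel": [0,-0.62,0.17],"angular": [0,0,0],"grip": -1},{"travel": [-0.01,-0.72,0.17],"angular": [0,0,0],"grip": -1}]'

```text
time: 7.08
ee_pos: [0.6213, -0.2976, 0.1406]
tcp_rot: [-179.8, -0.1, -1.4]
wrist_force: [0.5, -0.2, -3.9]
opening: 0.0464
grasp_force: 53.1
```

Emit:
carry_out --plan '[{"travel": [0,0,0],"angular": [0,0,0],"grip": -1},{"travel": [0,0,-0.06],"angular": [0,0,0],"grip": -1},{"travel": [0,0,-0.11],"angular": [0,0,0],"grip": -1},{"travel": [0,0,-0.15],"angular": [0,0,0],"grip": -1},{"travel": [0,0,-0.16],"angular": [0,0,0],"grip": -1},{"travel": [0,0,-0.16],"angular": [0,0,0],"grip": -1},{"travel": [0,0,-0.16],"angular": [0,0,0],"grip": -1}]'

```text
time: 7.67
ee_pos: [0.6216, -0.2945, 0.0926]
tcp_rot: [-179.7, -0.0, -1.4]
wrist_force: [0.6, 0.1, -3.2]
opening: 0.0461
grasp_force: 53.1
```

Emit:
carry_out --plan '[{"travel": [0,0,-0.012],"angular": [0,0,0],"grip": -1},{"travel": [0,0,-0.012],"angular": [0,0,0],"grip": -1},{"travel": [0,0,-0.012],"angular": [0,0,0],"grip": 1},{"travel": [0,0,-0.012],"angular": [0,0,0],"grip": 1},{"travel": [0,0,-0.012],"angular": [0,0,0],"grip": 1},{"travel": [0,0,-0.012],"angular": [0,0,0],"grip": 1},{"travel": [0,0,0.06],"angular": [0,0,0],"grip": 1},{"travel": [0,0,0.17],"angular": [0,0,0],"grip": 1}]'

```text
time: 8.33
ee_pos: [0.6198, -0.2939, 0.1394]
tcp_rot: [-179.5, 0.3, -1.4]
wrist_force: [0.6, 0.2, -0.3]
opening: 0.0853
grasp_force: 0.0
```

Emit:
carry_out --plan '[{"travel": [0,0,0.12],"angular": [0,0,0],"grip": 1},{"travel": [0,0.1,0.15],"angular": [0,0,0],"grip": 1},{"travel": [0,0.95,0.15],"angular": [0,0,0],"grip": 1},{"travel": [0,0.95,0.15],"angular": [0,0,0],"grip": 1},{"travel": [0,0.95,0.15],"angular": [0,0,0],"grip": 1},{"travel": [0,0.95,0.15],"angular": [0,0,0],"grip": 1},{"travel": [0,0.95,0.15],"angular": [0,0,0],"grip": 1},{"travel": [0,0.95,0.15],"angular": [0,0,0],"grip": 1}]'

```text
time: 9.0
ee_pos: [0.621, -0.0127, 0.188]
tcp_rot: [-179.7, -0.0, -1.3]
wrist_force: [0.6, 0.2, -0.4]
opening: 0.0854
grasp_force: 0.0
```

Emit:
carry_out --plan '[{"travel": [0,0.12,0],"angular": [0,0,0],"grip": 1},{"travel": [0,0.25,0],"angular": [0,0,0],"grip": 1},{"travel": [0,0.25,0],"angular": [0,0,0],"grip": 1},{"travel": [0,0.25,0],"angular": [0,0,0],"grip": 1}]'

```text
time: 9.33
ee_pos: [0.6225, 0.0283, 0.1876]
tcp_rot: [-178.3, 0.0, 1.9]
wrist_force: [-0.4, 0.2, 0.2]
opening: 0.0857
grasp_force: 0.0
```

Run:
```python
from workcell import monitor
o=monitor.get_obs()
for k in("q","qd","ee_pos","tcp_rot","wrist_force","torque"): print(k,o[k].round(2))
```

```text
q [  1.85  14.45  14.77  90.36   1.7  179.96]
qd [-1.93  0.04 -0.13  0.   -1.    0.04]
ee_pos [0.62 0.03 0.19]
tcp_rot [-1.783e+02  4.000e-02  1.900e+00]
wrist_force [-0.45  0.16  0.16]
torque [ 0.01  0.03 -0.03]
```

Emit:
carry_out --plan '[{"travel": [0,0,0],"angular": [0,0,0],"grip": 1},{"travel": [0,0,0],"angular": [0,0,0],"grip": 1}]'

```text
time: 9.5
ee_pos: [0.6225, 0.0262, 0.1876]
tcp_rot: [-178.3, 0.0, 1.7]
wrist_force: [0.6, 0.3, -0.4]
opening: 0.0851
grasp_force: 0.0
```

Run:
```python
from workcell import monitor
o=monitor.get_obs()
for k in("q","qd","ee_pos","tcp_rot","wrist_force","torque"): print(k,o[k].round(3))
```

```text
q [  1.682  14.443  14.756  90.363   1.664 179.948]
qd [-0.299 -0.144 -0.136 -0.022  0.132 -0.035]
ee_pos [0.623 0.026 0.188]
tcp_rot [-1.78336e+02  4.80000e-02  1.73300e+00]
wrist_force [ 0.649  0.303 -0.365]
torque [-0.021  0.024 -0.05 ]
```

Emit:
carry_out --plan '[{"travel": [0,0,0],"angular": [0,0,0.2],"grip": 1},{"travel": [0,0,0],"angular": [0,0,0.4],"grip": 1},{"travel": [0,0,0],"angular": [0,0,0.6],"grip": 1},{"travel": [0,0,0],"angular": [0,0,0.6],"grip": 1},{"travel": [0,0,0],"angular": [0,0,0.6],"grip": 1}]'

```text
time: 9.92
ee_pos: [0.6225, 0.0266, 0.1876]
tcp_rot: [-178.3, 0.1, 18.8]
wrist_force: [-0.6, 1.3, 0.4]
opening: 0.0856
grasp_force: 0.0
```

Run:
```python
from workcell import monitor
o=monitor.get_obs()
for k in("q","qd","ee_pos","tcp_rot"): print(k,o[k].round(3))
```

```text
q [  1.743  14.954  15.375  90.963   1.593 162.963]
qd [ 0.382 -0.135 -0.081 -0.076 -0.005  1.364]
ee_pos [0.622 0.027 0.188]
tcp_rot [-1.78319e+02  5.10000e-02  1.87720e+01]
```

Emit:
carry_out --plan '[{"travel": [-0.01,0.06,0],"angular": [-0.03,-0.01,0],"grip": 1},{"travel": [-0.01,0.12,0],"angular": [-0.056,-0.019,0],"grip": 1},{"travel": [-0.01,0.12,0],"angular": [-0.056,-0.019,0],"grip": 1},{"travel": [-0.01,0.12,0],"angular": [-0.056,-0.019,0],"grip": 1},{"travel": [-0.01,0.12,0],"angular": [-0.056,-0.019,0],"grip": 1}]'

```text
time: 10.33
ee_pos: [0.6194, 0.0632, 0.1877]
tcp_rot: [180.0, 0.0, 18.9]
wrist_force: [-0.6, -0.0, 0.4]
opening: 0.0856
grasp_force: 0.0
```

Emit:
carry_out --plan '[{"travel": [0,0,-0.1],"angular": [0,0,0],"grip": 1},{"travel": [0,0,-0.2],"angular": [0,0,0],"grip": 1},{"travel": [0,0,-0.29],"angular": [0,0,0],"grip": 1},{"travel": [0,0,-0.32],"angular": [0,0,0],"grip": 1},{"travel": [0,0,-0.32],"angular": [0,0,0],"grip": 1},{"travel": [0,0,-0.32],"angular": [0,0,0],"grip": -1},{"travel": [0,0,-0.32],"angular": [0,0,0],"grip": -1},{"travel": [0,0,-0.32],"angular": [0,0,0],"grip": -1}]'

```text
time: 11.0
ee_pos: [0.6204, 0.0636, 0.0939]
tcp_rot: [180.0, -0.1, 19.0]
wrist_force: [0.1, -3.2, 2.1]
opening: 0.0513
grasp_force: 1.5
```

Emit:
carry_out --plan '[{"travel": [0,0,0],"angular": [0,0,0],"grip": -1},{"travel": [0,0,0],"angular": [0,0,0],"grip": -1},{"travel": [0,0,0],"angular": [0,0,0],"grip": -1},{"travel": [0,0,0],"angular": [0,0,0],"grip": -1}]'

```text
time: 11.33
ee_pos: [0.6205, 0.0636, 0.0942]
tcp_rot: [179.9, -0.2, 19.0]
wrist_force: [-0.6, -2.1, 6.0]
opening: 0.0491
grasp_force: 51.7
```

Emit:
carry_out --plan '[{"travel": [0,0,0.1],"angular": [0,0,0],"grip": -1},{"travel": [0,0,0.22],"angular": [0,0,0],"grip": -1},{"travel": [-0.03,-0.05,0.28],"angular": [0,0,0],"grip": -1},{"travel": [-0.08,-0.16,0.28],"angular": [0,0,0],"grip": -1},{"travel": [-0.13,-0.28,0.28],"angular": [0,0,0],"grip": -1},{"travel": [-0.18,-0.4,0.28],"angular": [0,0,0],"grip": -1},{"travel": [-0.23,-0.52,0.28],"angular": [0,0,0],"grip": -1},{"travel": [-0.26,-0.64,0.28],"angular": [0,0,0],"grip": -1}]'

```text
time: 12.0
ee_pos: [0.5401, -0.1296, 0.1769]
tcp_rot: [180.0, -0.0, 19.1]
wrist_force: [-0.1, 1.1, -1.7]
opening: 0.0489
grasp_force: 52.8
```

Emit:
carry_out --plan '[{"travel": [0,-0.13,0],"angular": [0,0,0],"grip": -1},{"travel": [0,-0.26,0],"angular": [0,0,0],"grip": -1},{"travel": [0,-0.38,0],"angular": [0,0,0],"grip": -1},{"travel": [0,-0.48,0],"angular": [0,0,0],"grip": -1},{"travel": [0,-0.56,0],"angular": [0,0,0],"grip": -1},{"travel": [0,-0.59,0],"angular": [0,0,0],"grip": -1},{"travel": [0,-0.59,0],"angular": [0,0,0],"grip": -1}]'

```text
time: 12.58
ee_pos: [0.5411, -0.3073, 0.1758]
tcp_rot: [180.0, 0.0, 18.9]
wrist_force: [0.2, 0.2, -2.4]
opening: 0.0489
grasp_force: 52.8
```

Emit:
carry_out --plan '[{"travel": [0,0,-0.1],"angular": [0,0,0],"grip": -1},{"travel": [0,0,-0.18],"angular": [0,0,0],"grip": -1},{"travel": [0,0,-0.24],"angular": [0,0,0],"grip": -1},{"travel": [0,0,-0.265],"angular": [0,0,0],"grip": -1},{"travel": [0,0,-0.265],"angular": [0,0,0],"grip": -1},{"travel": [0,0,-0.265],"angular": [0,0,0],"grip": -1}]'

```text
time: 13.08
ee_pos: [0.5417, -0.3046, 0.0972]
tcp_rot: [180.0, 0.0, 19.1]
wrist_force: [0.4, -0.1, -2.2]
opening: 0.0488
grasp_force: 52.8
```

Emit:
carry_out --plan '[{"travel": [0,0,-0.016],"angular": [0,0,0],"grip": -1},{"travel": [0,0,-0.016],"angular": [0,0,0],"grip": -1},{"travel": [0,0,-0.016],"angular": [0,0,0],"grip": 1},{"travel": [0,0,-0.016],"angular": [0,0,0],"grip": 1},{"travel": [0,0,-0.016],"angular": [0,0,0],"grip": 1},{"travel": [0,0,-0.016],"angular": [0,0,0],"grip": 1},{"travel": [0,0,0.05],"angular": [0,0,0],"grip": 1},{"travel": [0,0,0.17],"angular": [0,0,0],"grip": 1}]'

```text
time: 13.75
ee_pos: [0.5397, -0.3044, 0.1437]
tcp_rot: [-179.7, 0.3, 19.0]
wrist_force: [-0.1, -0.3, -0.9]
opening: 0.0855
grasp_force: 0.0
```

Emit:
carry_out --plan '[{"travel": [0,0,0.12],"angular": [0,0,0],"grip": 1},{"travel": [0.04,0.12,0.16],"angular": [0,0,0],"grip": 1},{"travel": [0.28,0.97,0.16],"angular": [0,0,0],"grip": 1},{"travel": [0.28,0.97,0.16],"angular": [0,0,0],"grip": 1},{"travel": [0.28,0.97,0.16],"angular": [0,0,0],"grip": 1},{"travel": [0.28,0.97,0.16],"angular": [0,0,0],"grip": 1},{"travel": [0.28,0.97,0.16],"angular": [0,0,0],"grip": 1},{"travel": [0.28,0.97,0.16],"angular": [0,0,0],"grip": 1}]'

```text
time: 14.42
ee_pos: [0.6215, -0.0267, 0.1956]
tcp_rot: [180.0, 0.0, 19.0]
wrist_force: [0.8, -0.2, 0.4]
opening: 0.0854
grasp_force: 0.0
```

Emit:
carry_out --plan '[{"travel": [0,0,0],"angular": [0,0,0],"grip": 1},{"travel": [0,0,0],"angular": [0,0,0],"grip": 1},{"travel": [0,0,0],"angular": [0,0,0],"grip": 1}]'

```text
time: 14.67
ee_pos: [0.6213, -0.0287, 0.1953]
tcp_rot: [180.0, 0.1, 19.1]
wrist_force: [-0.4, 0.3, -0.6]
opening: 0.0854
grasp_force: 0.0
```

```bash
python3 -c "from h import *;shot('w3')"
```

```text
[ 0.6213 -0.0287  0.1953] [1.7998e+02 6.0000e-02 1.9090e+01]
```

View pics/w3.png

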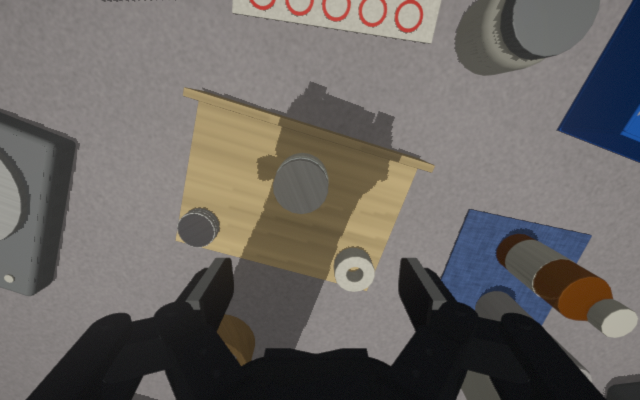

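The jar lid is at (301,186), and the bottle stands on the mat with its cap at (620,320).

Run:
```python
from h import *
c=pickle.load(open("w3.pkl","rb"))
print(px(c,301,186,.056,c["T"]),px(c,620,320,.134,c["T"]),px(c,200,228,.024,c["T"]),px(c,355,270,.031,c["T"]))
```

```text
[ 0.6256 -0.0116] [ 0.6241 -0.2895] [0.5326 0.0808] [ 0.5435 -0.104 ]
```

Emit:
carry_out --plan '[{"travel": [0.013,0.057,-0.1],"angular": [0,0,0],"grip": 1},{"travel": [0.013,0.057,-0.22],"angular": [0,0,0],"grip": 1},{"travel": [0.013,0.057,-0.34],"angular": [0,0,0],"grip": 1},{"travel": [0.013,0.057,-0.44],"angular": [0,0,0],"grip": 1},{"travel": [0.013,0.057,-0.52],"angular": [0,0,0],"grip": 1},{"travel": [0.013,0.057,-0.55],"angular": [0,0,0],"grip": 1},{"travel": [0.013,0.057,-0.55],"angular": [0,0,0],"grip": 1},{"travel": [0.013,0.057,-0.55],"angular": [0,0,0],"grip": -1}]'

```text
time: 15.38
ee_pos: [0.6255, -0.0126, 0.0313]
tcp_rot: [180.0, 0.0, 19.0]
wrist_force: [1.0, -1.3, 1.0]
opening: 0.0752
grasp_force: 0.0
```

Emit:
carry_out --plan '[{"travel": [0,0,0],"angular": [0,0,0],"grip": -1},{"travel": [0,0,0],"angular": [0,0,0],"grip": -1},{"travel": [0,0,0],"angular": [0,0,0],"grip": -1},{"travel": [0,0,0],"angular": [0,0,0],"grip": -1},{"travel": [0,0,0],"angular": [0,0,0],"grip": -1},{"travel": [0,0,0],"angular": [0,0,0],"grip": -1}]'

```text
time: 15.88
ee_pos: [0.6266, -0.0119, 0.033]
tcp_rot: [179.9, -0.2, 19.0]
wrist_force: [-0.8, -0.8, 6.0]
opening: 0.0539
grasp_force: 53.1
```

Emit:
carry_out --plan '[{"travel": [0,0,0.1],"angular": [0,0,0],"grip": -1},{"travel": [0,0,0.22],"angular": [0,0,0.1],"grip": -1},{"travel": [-0.02,0.06,0.27],"angular": [0,0,0.25],"grip": -1},{"travel": [-0.06,0.17,0.27],"angular": [0,0,0.4],"grip": -1},{"travel": [-0.1,0.29,0.27],"angular": [0,0,0.55],"grip": -1},{"travel": [-0.15,0.41,0.27],"angular": [0,0,0.7],"grip": -1},{"travel": [-0.19,0.53,0.27],"angular": [0,0,0.85],"grip": -1},{"travel": [-0.23,0.65,0.27],"angular": [0,0,1],"grip": -1}]'

```text
time: 16.55
ee_pos: [0.5558, 0.185, 0.1127]
tcp_rot: [179.9, -0.1, 47.9]
wrist_force: [0.0, 0.9, -1.7]
opening: 0.0543
grasp_force: 53.5
```

Emit:
carry_out --plan '[{"travel": [-0.04,0.12,0],"angular": [0,0,0],"grip": -1},{"travel": [-0.08,0.23,0],"angular": [0,0,0],"grip": -1},{"travel": [-0.12,0.34,0],"angular": [0,0,0],"grip": -1},{"travel": [-0.16,0.42,0],"angular": [0,0,0],"grip": -1},{"travel": [-0.167,0.442,0],"angular": [0,0,0],"grip": -1},{"travel": [-0.167,0.442,0],"angular": [0,0,0],"grip": -1},{"travel": [-0.167,0.442,0],"angular": [0,0,0],"grip": -1}]'

```text
time: 17.13
ee_pos: [0.5064, 0.316, 0.1119]
tcp_rot: [180.0, 0.0, 47.7]
wrist_force: [-0.5, -0.9, -1.6]
opening: 0.0537
grasp_force: 53.5
```

Run:
```python
from h import *
c=shot('w4')
from workcell import cams
t=cams.camera("top"); pickle.dump(t,open("t4.pkl","wb"))
a=cv2.resize(t["frame"][110:310,90:250],None,fx=2.4,fy=2.4,interpolation=cv2.INTER_CUBIC)
b=cv2.resize(t["frame"][110:310,380:550],None,fx=2.4,fy=2.4,interpolation=cv2.INTER_CUBIC)
cv2.imwrite("pics/t4.png",np.hstack([a,b])[:,:,::-1])
```

```text
[0.5064 0.316  0.1119] [179.96   0.    47.74]
```

View pics/w4.png

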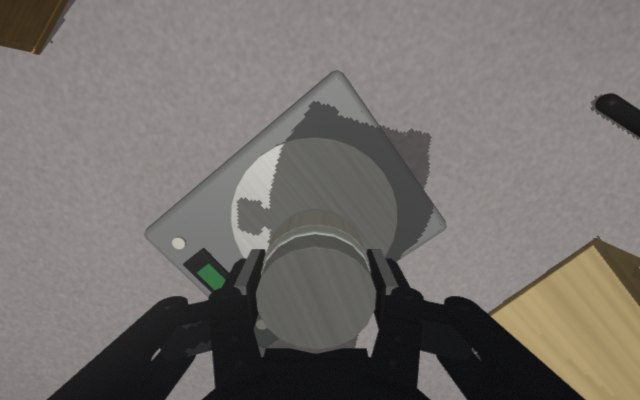

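View pics/t4.png

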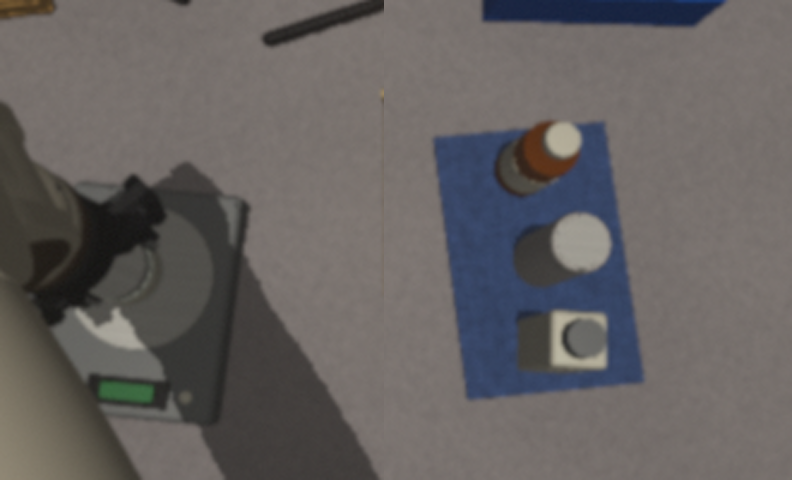

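The wrist view shows the plate rim spanning columns 232–398, with its top at (315,138). The jar is held centred. The top view shows the bottle, can and flask upright on the mat.

Run:
```python
from h import *
c=pickle.load(open("w4.pkl","rb")); T=c["T"]
t=px(c,315,138,.045,T); e=np.array([np.cos(np.radians(47.7)),np.sin(np.radians(47.7))])
print("centre via top",t-.062*e, "lr mid",(px(c,232,212,.045,T)+px(c,398,212,.045,T))/2)
d=pickle.load(open("c0.pkl","rb"))["top"]
for (u,v,z,n) in [(384,0,0,0)][:0]: pass
t4=pickle.load(open("t4.pkl","rb"))
g=lambda u,v,z:px(t4,380+(u-384+.5)/2.4-.5,110+(v+.5)/2.4-.5,z)
print("bottle",g(562,139,.134),"can",g(581,242,.122),"flask",g(585,337,.129))
```

```text
centre via top [0.50557322 0.31664287] lr mid [0.51155 0.32315]
bottle [ 0.6229 -0.2891] can [ 0.5411 -0.3061] flask [ 0.4644 -0.3048]
```

Emit:
carry_out --plan '[{"travel": [0,0,-0.06],"angular": [0,0,0],"grip": -1},{"travel": [0,0,-0.1],"angular": [0,0,0],"grip": -1},{"travel": [0,0,-0.12],"angular": [0,0,0],"grip": -1},{"travel": [0,0,-0.125],"angular": [0,0,0],"grip": -1},{"travel": [0,0,-0.125],"angular": [0,0,0],"grip": -1},{"travel": [0,0,-0.125],"angular": [0,0,0],"grip": -1}]'

```text
time: 17.73
ee_pos: [0.5064, 0.3159, 0.0741]
tcp_rot: [180.0, 0.0, 47.7]
wrist_force: [0.5, -0.1, -2.0]
opening: 0.054
grasp_force: 53.7
```

Emit:
carry_out --plan '[{"travel": [0,0,-0.005],"angular": [0,0,0],"grip": -1},{"travel": [0,0,-0.007],"angular": [0,0,0],"grip": -1},{"travel": [0,0,-0.007],"angular": [0,0,0],"grip": -1},{"travel": [0,0,-0.007],"angular": [0,0,0],"grip": 1},{"travel": [0,0,-0.007],"angular": [0,0,0],"grip": 1},{"travel": [0,0,-0.007],"angular": [0,0,0],"grip": 1},{"travel": [0,0,-0.007],"angular": [0,0,0],"grip": 1},{"travel": [0,0,-0.007],"angular": [0,0,0],"grip": 1}]'

```text
time: 18.4
ee_pos: [0.5061, 0.3161, 0.0716]
tcp_rot: [180.0, 0.0, 47.7]
wrist_force: [-0.5, 0.4, 0.3]
opening: 0.0855
grasp_force: 0.0
```

Emit:
carry_out --plan '[{"travel": [0,0,0.05],"angular": [0,0,0],"grip": 1},{"travel": [0,0,0.15],"angular": [0,0,0],"grip": 1},{"travel": [0,0,0.28],"angular": [0,0,0],"grip": 1},{"travel": [0,0,0.38],"angular": [0,0,0],"grip": 1},{"travel": [0,0,0.4],"angular": [0,0,0],"grip": 1},{"travel": [0,0,0.4],"angular": [0,0,0],"grip": 1}]'

```text
time: 18.9
ee_pos: [0.5071, 0.3166, 0.1945]
tcp_rot: [179.9, -0.2, 47.7]
wrist_force: [0.6, -0.2, -0.8]
opening: 0.0854
grasp_force: 0.0
```

```bash
python3 -c "
from h import *
c=shot('w5'); crop(c,120,60,400,280,1.8,'pics/w5c.png')"
```

```text
[0.5071 0.3166 0.1945] [179.92  -0.22  47.7 ]
```

View pics/w5c.png

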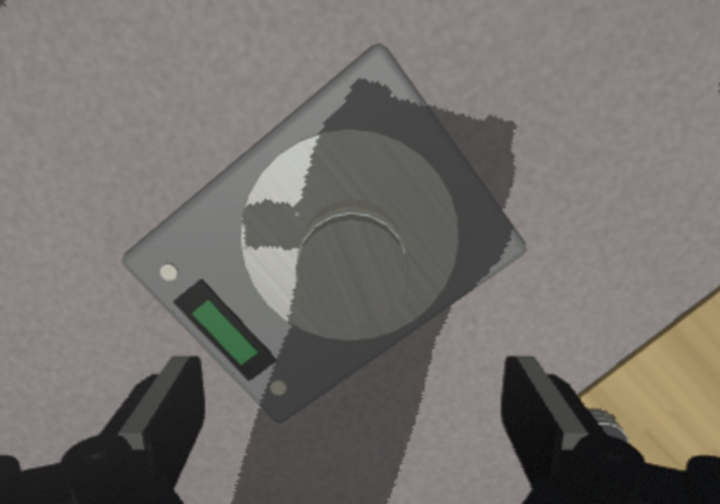

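The jar stands on the plate. In the crop, the plate centre is at about (350,235), the top of the lid arc is at (352,212), and the lid spans columns 298–405.

Run:
```python
from h import *
c=pickle.load(open("w5.pkl","rb")); T=c["T"]; f=lambda u,v:((u+.5)/1.8-.5+120,(v+.5)/1.8-.5+60)
print("plate",px(c,*f(350,235),.045,T))
e=np.array([np.cos(np.radians(47.7)),np.sin(np.radians(47.7))])
print("jar",px(c,*f(352,213),.095,T)-.027*e)
```

```text
plate [0.5081 0.3205]
jar [0.50672866 0.31722996]
```

Emit:
carry_out --plan '[{"travel": [0.01,-0.08,0],"angular": [0,0,-0.1],"grip": 1},{"travel": [0.06,-1,0],"angular": [0,0,-1],"grip": 1},{"travel": [0.06,-1,0],"angular": [0,0,-1],"grip": 1},{"travel": [0.06,-1,0],"angular": [0,0,-1],"grip": 1},{"travel": [0.06,-1,0],"angular": [0,0,-1],"grip": 1},{"travel": [0.06,-1,0],"angular": [0,0,-1],"grip": 1},{"travel": [0.06,-1,0],"angular": [0,0,-1],"grip": 1},{"travel": [0.06,-1,0],"angular": [0,0,-1],"grip": 1}]'

```text
time: 19.62
ee_pos: [0.5231, 0.0128, 0.1895]
tcp_rot: [-180.0, 0.2, 19.0]
wrist_force: [0.7, -0.2, -1.0]
opening: 0.0855
grasp_force: 0.0
```

Emit:
carry_out --plan '[{"travel": [0.05,-1,0],"angular": [0,0,0],"grip": 1},{"travel": [0.05,-1,0],"angular": [0,0,0],"grip": 1},{"travel": [0.05,-1,0],"angular": [0,0,0],"grip": 1},{"travel": [0.05,-1,0],"angular": [0,0,0],"grip": 1},{"travel": [0.05,-1,0],"angular": [0,0,0],"grip": 1},{"travel": [0.05,-1,0],"angular": [0,0,0],"grip": 1},{"travel": [0.05,-1,0],"angular": [0,0,0],"grip": 1},{"travel": [0.05,-1,0],"angular": [0,0,0],"grip": 1}]'

```text
time: 20.28
ee_pos: [0.5379, -0.289, 0.1883]
tcp_rot: [-179.9, 0.2, 18.8]
wrist_force: [-0.1, -0.3, -0.6]
opening: 0.0854
grasp_force: 0.0
```

Emit:
carry_out --plan '[{"travel": [0.01,-0.045,0],"angular": [0,0,0],"grip": 1},{"travel": [0.01,-0.045,-0.05],"angular": [0,0,0],"grip": 1},{"travel": [0.01,-0.045,-0.16],"angular": [0,0,0],"grip": 1},{"travel": [0.01,-0.045,-0.26],"angular": [0,0,0],"grip": 1},{"travel": [0.01,-0.045,-0.31],"angular": [0,0,0],"grip": 1},{"travel": [0.01,-0.045,-0.31],"angular": [0,0,0],"grip": 1},{"travel": [0.01,-0.045,-0.31],"angular": [0,0,0],"grip": 1}]'

```text
time: 20.87
ee_pos: [0.5411, -0.2968, 0.0967]
tcp_rot: [-179.8, 0.2, 19.1]
wrist_force: [0.2, -0.3, -0.3]
opening: 0.0852
grasp_force: 0.0
```

Emit:
carry_out --plan '[{"travel": [0,0,0],"angular": [0,0,0],"grip": -1},{"travel": [0,0,0],"angular": [0,0,0],"grip": -1},{"travel": [0,0,0],"angular": [0,0,0],"grip": -1},{"travel": [0,0,0],"angular": [0,0,0],"grip": -1},{"travel": [0,0,0],"angular": [0,0,0],"grip": -1},{"travel": [0,0,0],"angular": [0,0,0],"grip": -1},{"travel": [0,0,0],"angular": [0,0,0],"grip": -1}]'

```text
time: 21.45
ee_pos: [0.543, -0.2983, 0.1006]
tcp_rot: [179.8, -0.1, 19.0]
wrist_force: [1.0, -2.4, 6.9]
opening: 0.0493
grasp_force: 51.1
```

Emit:
carry_out --plan '[{"travel": [0,0,0.1],"angular": [0,0,0],"grip": -1},{"travel": [0,0.04,0.2],"angular": [0,0,0],"grip": -1},{"travel": [0,0.14,0.2],"angular": [0,0,0],"grip": -1},{"travel": [0,0.26,0.2],"angular": [0,0,0],"grip": -1},{"travel": [0,0.38,0.2],"angular": [0,0,0],"grip": -1},{"travel": [0.03,0.5,0.2],"angular": [0,0,0],"grip": -1},{"travel": [0.08,0.6,0.2],"angular": [0,0,0],"grip": -1},{"travel": [0.13,0.7,0.2],"angular": [0,0,0],"grip": -1}]'

```text
time: 22.12
ee_pos: [0.5811, -0.0857, 0.1592]
tcp_rot: [180.0, 0.0, 19.1]
wrist_force: [0.5, -0.2, -1.5]
opening: 0.0496
grasp_force: 52.3
```

Emit:
carry_out --plan '[{"travel": [0.05,0.12,0],"angular": [0,0,0],"grip": -1},{"travel": [0.09,0.24,0],"angular": [0,0,0],"grip": -1},{"travel": [0.12,0.36,0],"angular": [0,0,0],"grip": -1},{"travel": [0.137,0.45,0],"angular": [0,0,0],"grip": -1},{"travel": [0.137,0.5,0],"angular": [0,0,0],"grip": -1},{"travel": [0.137,0.505,0],"angular": [0,0,0],"grip": -1},{"travel": [0.137,0.505,0],"angular": [0,0,0],"grip": -1},{"travel": [0.137,0.505,0],"angular": [0,0,0],"grip": -1}]'

```text
time: 22.78
ee_pos: [0.622, 0.0631, 0.1587]
tcp_rot: [180.0, 0.1, 19.0]
wrist_force: [-0.1, 0.2, -2.6]
opening: 0.0491
grasp_force: 52.3
```

Emit:
carry_out --plan '[{"travel": [0.004,0,-0.08],"angular": [0,0,0],"grip": -1},{"travel": [0.004,0,-0.14],"angular": [0,0,0],"grip": -1},{"travel": [0.004,0,-0.175],"angular": [0,0,0],"grip": -1},{"travel": [0.004,0,-0.178],"angular": [0,0,0],"grip": -1},{"travel": [0.004,0,-0.178],"angular": [0,0,0],"grip": -1}]'

```text
time: 23.2
ee_pos: [0.6231, 0.063, 0.1053]
tcp_rot: [-180.0, 0.1, 19.0]
wrist_force: [0.2, 0.7, -1.2]
opening: 0.049
grasp_force: 52.3
```

Emit:
carry_out --plan '[{"travel": [0,0,-0.007],"angular": [0,0,0],"grip": -1},{"travel": [0,0,-0.009],"angular": [0,0,0],"grip": -1},{"travel": [0,0,-0.009],"angular": [0,0,0],"grip": 1},{"travel": [0,0,-0.009],"angular": [0,0,0],"grip": 1},{"travel": [0,0,-0.009],"angular": [0,0,0],"grip": 1},{"travel": [0,0,-0.009],"angular": [0,0,0],"grip": 1},{"travel": [0,0,0.05],"angular": [0,0,0],"grip": 1},{"travel": [0,0,0.17],"angular": [0,0,0],"grip": 1}]'

```text
time: 23.87
ee_pos: [0.6215, 0.0639, 0.1524]
tcp_rot: [-179.9, 0.5, 19.1]
wrist_force: [0.2, -0.1, 0.0]
opening: 0.0854
grasp_force: 0.0
```

Emit:
carry_out --plan '[{"travel": [0,0,0.1],"angular": [0,0,0],"grip": 1},{"travel": [0,-0.1,0.13],"angular": [0,0,0],"grip": 1},{"travel": [0,-1,0.13],"angular": [0,0,0],"grip": 1},{"travel": [0,-1,0.13],"angular": [0,0,0],"grip": 1},{"travel": [0,-1,0.13],"angular": [0,0,0],"grip": 1},{"travel": [0,-1,0.13],"angular": [0,0,0],"grip": 1},{"travel": [0,-1,0.13],"angular": [0,0,0],"grip": 1},{"travel": [0,-1,0.13],"angular": [0,0,0],"grip": 1}]'

```text
time: 24.53
ee_pos: [0.6231, -0.2179, 0.1956]
tcp_rot: [180.0, 0.0, 19.1]
wrist_force: [-0.2, 0.4, -0.5]
opening: 0.0852
grasp_force: 0.0
```

Emit:
carry_out --plan '[{"travel": [0,-0.13,0],"angular": [0,0,0],"grip": 1},{"travel": [0,-0.24,0],"angular": [0,0,0],"grip": 1},{"travel": [0,-0.24,0],"angular": [0,0,0],"grip": 1},{"travel": [0,-0.24,-0.1],"angular": [0,0,0],"grip": 1},{"travel": [0,-0.24,-0.2],"angular": [0,0,0],"grip": 1},{"travel": [0,-0.24,-0.3],"angular": [0,0,0],"grip": 1},{"travel": [0,-0.24,-0.34],"angular": [0,0,0],"grip": 1},{"travel": [0,-0.24,-0.34],"angular": [0,0,0],"grip": 1}]'

```text
time: 25.2
ee_pos: [0.6219, -0.287, 0.0897]
tcp_rot: [-179.8, 0.3, 19.1]
wrist_force: [-0.1, -0.4, 0.0]
opening: 0.0855
grasp_force: 0.0
```

Emit:
carry_out --plan '[{"travel": [0,0,0],"angular": [0,0,0],"grip": -1},{"travel": [0,0,0],"angular": [0,0,0],"grip": -1},{"travel": [0,0,0],"angular": [0,0,0],"grip": -1},{"travel": [0,0,0],"angular": [0,0,0],"grip": -1},{"travel": [0,0,0],"angular": [0,0,0],"grip": -1},{"travel": [0,0,0],"angular": [0,0,0],"grip": -1},{"travel": [0,0,0],"angular": [0,0,0],"grip": -1}]'

```text
time: 25.78
ee_pos: [0.6245, -0.2885, 0.0961]
tcp_rot: [179.8, -0.1, 19.0]
wrist_force: [0.4, 0.1, 4.9]
opening: 0.0461
grasp_force: 50.8
```

Emit:
carry_out --plan '[{"travel": [0,0,0.1],"angular": [0,0,0],"grip": -1},{"travel": [0,0.04,0.17],"angular": [0,0,0],"grip": -1},{"travel": [0,0.15,0.17],"angular": [0,0,0],"grip": -1},{"travel": [0.01,0.28,0.17],"angular": [0,0,0],"grip": -1},{"travel": [0.01,0.41,0.17],"angular": [0,0,0],"grip": -1},{"travel": [0.015,0.53,0.17],"angular": [0,0,0],"grip": -1},{"travel": [0.015,0.64,0.17],"angular": [0,0,0],"grip": -1},{"travel": [0.015,0.715,0.17],"angular": [0,0,0],"grip": -1}]'

```text
time: 26.45
ee_pos: [0.6279, -0.0705, 0.1452]
tcp_rot: [-180.0, -0.0, 19.1]
wrist_force: [0.7, -0.2, -3.8]
opening: 0.046
grasp_force: 53.3
```

Emit:
carry_out --plan '[{"travel": [0,0,0],"angular": [0,0,0],"grip": -1},{"travel": [0,0,0],"angular": [0,0,0],"grip": -1},{"travel": [0,0,-0.06],"angular": [0,0,0],"grip": -1},{"travel": [0,0,-0.11],"angular": [0,0,0],"grip": -1},{"travel": [0,0,-0.14],"angular": [0,0,0],"grip": -1},{"travel": [0,0,-0.145],"angular": [0,0,0],"grip": -1},{"travel": [0,0,-0.145],"angular": [0,0,0],"grip": -1}]'

```text
time: 27.03
ee_pos: [0.6276, -0.0743, 0.1004]
tcp_rot: [-180.0, 0.1, 19.0]
wrist_force: [0.1, -0.7, -3.1]
opening: 0.0461
grasp_force: 53.4
```

Emit:
carry_out --plan '[{"travel": [0,0,-0.006],"angular": [0,0,0],"grip": -1},{"travel": [0,0,-0.008],"angular": [0,0,0],"grip": -1},{"travel": [0,0,-0.008],"angular": [0,0,0],"grip": 1},{"travel": [0,0,-0.008],"angular": [0,0,0],"grip": 1},{"travel": [0,0,-0.008],"angular": [0,0,0],"grip": 1},{"travel": [0,0,-0.008],"angular": [0,0,0],"grip": 1},{"travel": [0,0,0.05],"angular": [0,0,0],"grip": 1},{"travel": [0,0,0.17],"angular": [0,0,0],"grip": 1}]'

```text
time: 27.7
ee_pos: [0.626, -0.0732, 0.1479]
tcp_rot: [-179.8, 0.4, 19.1]
wrist_force: [0.3, 0.3, 0.0]
opening: 0.0852
grasp_force: 0.0
```

Emit:
carry_out --plan '[{"travel": [0,0,0.12],"angular": [0,0,0],"grip": 1},{"travel": [-0.06,-0.08,0.15],"angular": [0,0,-0.2],"grip": 1},{"travel": [-0.53,-0.77,0.15],"angular": [0,0,-0.71],"grip": 1},{"travel": [-0.53,-0.77,0.15],"angular": [0,0,-0.71],"grip": 1},{"travel": [-0.53,-0.77,0.15],"angular": [0,0,-0.71],"grip": 1},{"travel": [-0.53,-0.77,0.15],"angular": [0,0,-0.71],"grip": 1},{"travel": [-0.53,-0.77,0.15],"angular": [0,0,-0.71],"grip": 1},{"travel": [-0.53,-0.77,0.15],"angular": [0,0,-0.71],"grip": 1}]'

```text
time: 28.37
ee_pos: [0.4678, -0.3055, 0.1973]
tcp_rot: [180.0, -0.0, -1.3]
wrist_force: [1.8, 0.1, -0.1]
opening: 0.0855
grasp_force: 0.0
```

Emit:
carry_out --plan '[{"travel": [0,0,0],"angular": [0,0,0],"grip": 1},{"travel": [0,0,0],"angular": [0,0,0],"grip": 1},{"travel": [0,0,0],"angular": [0,0,0],"grip": 1}]'

```text
time: 28.62
ee_pos: [0.4692, -0.3042, 0.197]
tcp_rot: [180.0, 0.0, -1.3]
wrist_force: [0.8, 0.3, 0.6]
opening: 0.0854
grasp_force: 0.0
```

```bash
python3 -c "from h import *;shot('w6')"
```

```text
[ 0.4692 -0.3042  0.197 ] [ 1.80e+02  2.00e-02 -1.34e+00]
```

View pics/w6.png

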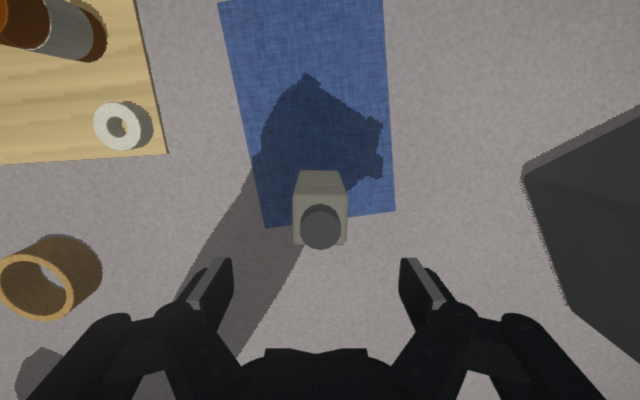

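The flask cap is at (320,227), and the flask is square to the gripper.

Run:
```python
from h import *
c=pickle.load(open("w6.pkl","rb"))
print(px(c,320,227,.129,c["T"]))
```

```text
[ 0.4651 -0.307 ]
```

Emit:
carry_out --plan '[{"travel": [-0.013,-0.01,-0.05],"angular": [0,0,0],"grip": 1},{"travel": [-0.013,-0.01,-0.15],"angular": [0,0,0],"grip": 1},{"travel": [-0.013,-0.01,-0.26],"angular": [0,0,0],"grip": 1},{"travel": [-0.013,-0.01,-0.33],"angular": [0,0,0],"grip": 1},{"travel": [-0.013,-0.01,-0.355],"angular": [0,0,0],"grip": 1},{"travel": [-0.013,-0.01,-0.355],"angular": [0,0,0],"grip": 1},{"travel": [-0.013,-0.01,-0.355],"angular": [0,0,0],"grip": 1}]'

```text
time: 29.25
ee_pos: [0.4661, -0.3066, 0.0912]
tcp_rot: [180.0, 0.0, -1.2]
wrist_force: [-0.2, 0.7, 1.0]
opening: 0.0854
grasp_force: 0.0
```

Emit:
carry_out --plan '[{"travel": [0,0,0],"angular": [0,0,0],"grip": -1},{"travel": [0,0,0],"angular": [0,0,0],"grip": -1},{"travel": [0,0,0],"angular": [0,0,0],"grip": -1},{"travel": [0,0,0],"angular": [0,0,0],"grip": -1},{"travel": [0,0,0],"angular": [0,0,0],"grip": -1},{"travel": [0,0,0],"angular": [0,0,0],"grip": -1},{"travel": [0,0,0],"angular": [0,0,0],"grip": -1}]'

```text
time: 29.83
ee_pos: [0.4659, -0.3076, 0.0917]
tcp_rot: [179.9, -0.1, -1.3]
wrist_force: [0.4, -0.6, 5.2]
opening: 0.0454
grasp_force: 52.1
```

Emit:
carry_out --plan '[{"travel": [0,0,0.1],"angular": [0,0,0],"grip": -1},{"travel": [0,0,0.18],"angular": [0,0,0.05],"grip": -1},{"travel": [0.03,0.1,0.19],"angular": [0,0,0.12],"grip": -1},{"travel": [0.07,0.22,0.19],"angular": [0,0,0.2],"grip": -1},{"travel": [0.11,0.35,0.19],"angular": [0,0,0.28],"grip": -1},{"travel": [0.15,0.48,0.19],"angular": [0,0,0.35],"grip": -1},{"travel": [0.19,0.61,0.19],"angular": [0,0,0.42],"grip": -1},{"travel": [0.23,0.73,0.19],"angular": [0,0,0.42],"grip": -1}]'

```text
time: 30.5
ee_pos: [0.5343, -0.0861, 0.1473]
tcp_rot: [-180.0, 0.0, 10.9]
wrist_force: [1.3, -0.5, -3.7]
opening: 0.0451
grasp_force: 52.8
```

Emit:
carry_out --plan '[{"travel": [0.04,0.13,0],"angular": [0,0,0],"grip": -1},{"travel": [0.07,0.24,0],"angular": [0,0,0],"grip": -1},{"travel": [0.077,0.272,0],"angular": [0,0,0],"grip": -1},{"travel": [0.077,0.272,0],"angular": [0,0,0],"grip": -1},{"travel": [0.077,0.272,-0.08],"angular": [0,0,0],"grip": -1},{"travel": [0.077,0.272,-0.14],"angular": [0,0,0],"grip": -1},{"travel": [0.077,0.272,-0.165],"angular": [0,0,0],"grip": -1},{"travel": [0.077,0.272,-0.165],"angular": [0,0,0],"grip": -1}]'

```text
time: 31.17
ee_pos: [0.556, -0.0075, 0.0957]
tcp_rot: [-180.0, 0.3, 10.7]
wrist_force: [-0.0, -0.6, -2.3]
opening: 0.0453
grasp_force: 52.8
```

Emit:
carry_out --plan '[{"travel": [0,0,0],"angular": [0,0,0],"grip": -1},{"travel": [0,0,0],"angular": [0,0,0],"grip": -1}]'

```text
time: 31.33
ee_pos: [0.5578, -0.0071, 0.099]
tcp_rot: [180.0, -0.0, 10.7]
wrist_force: [1.1, 0.3, -2.1]
opening: 0.0449
grasp_force: 52.8
```

Needs about 5 mm down to touch.

Emit:
carry_out --plan '[{"travel": [0,0,-0.01],"angular": [0,0,0],"grip": -1},{"travel": [0,0,-0.016],"angular": [0,0,0],"grip": -1},{"travel": [0,0,-0.017],"angular": [0,0,0],"grip": -1},{"travel": [0,0,-0.017],"angular": [0,0,0],"grip": 1},{"travel": [0,0,-0.017],"angular": [0,0,0],"grip": 1},{"travel": [0,0,-0.017],"angular": [0,0,0],"grip": 1},{"travel": [0,0,-0.017],"angular": [0,0,0],"grip": 1},{"travel": [0,0,0.05],"angular": [0,0,0],"grip": 1}]'

```text
time: 32.0
ee_pos: [0.5556, -0.0065, 0.1093]
tcp_rot: [-179.9, 0.4, 10.7]
wrist_force: [-0.6, 0.1, -0.3]
opening: 0.0855
grasp_force: 0.0
```

Emit:
carry_out --plan '[{"travel": [0,0,0.1],"angular": [0,0,0],"grip": 1},{"travel": [0,0,0.23],"angular": [0,0,0],"grip": 1},{"travel": [0,0,0.36],"angular": [0,0,0],"grip": 1},{"travel": [-0.6,-0.8,0.4],"angular": [0,0,0],"grip": 1},{"travel": [-0.6,-0.8,0.4],"angular": [0,0,0],"grip": 1},{"travel": [-0.6,-0.8,0.4],"angular": [0,0,0],"grip": 1},{"travel": [-0.6,-0.8,0.4],"angular": [0,0,0],"grip": 1},{"travel": [-0.6,-0.8,0.4],"angular": [0,0,0],"grip": 1}]'

```text
time: 32.67
ee_pos: [0.4311, -0.174, 0.2292]
tcp_rot: [180.0, 0.0, 10.8]
wrist_force: [0.7, -1.2, -0.6]
opening: 0.0855
grasp_force: 0.0
```

Emit:
carry_out --plan '[{"travel": [-0.2,-0.6,0],"angular": [0,0,0],"grip": 1},{"travel": [-0.2,-0.6,0],"angular": [0,0,0],"grip": 1},{"travel": [-0.2,-0.6,0],"angular": [0,0,0],"grip": 1},{"travel": [-0.2,-0.6,0],"angular": [0,0,0],"grip": 1},{"travel": [-0.2,-0.6,0],"angular": [0,0,0],"grip": 1},{"travel": [-0.2,-0.6,0],"angular": [0,0,0],"grip": 1},{"travel": [-0.2,-0.6,0],"angular": [0,0,0],"grip": 1},{"travel": [-0.2,-0.6,0],"angular": [0,0,0],"grip": 1}]'

```text
time: 33.33
ee_pos: [0.3725, -0.3527, 0.229]
tcp_rot: [-180.0, 0.0, 10.7]
wrist_force: [0.2, 0.5, -0.7]
opening: 0.0853
grasp_force: 0.0
```

Run:
```python
from h import *
from workcell import cams
t=cams.camera("top"); pickle.dump(t,open("t7.pkl","wb"))
d=pickle.load(open("c0.pkl","rb"))["top"]
f=lambda c:cv2.resize(c["frame"][140:240,240:374],None,fx=2.985,fy=2.985,interpolation=cv2.INTER_CUBIC)
s=cv2.resize(t["frame"][170:300,90:220],None,fx=2.25,fy=2.25,interpolation=cv2.INTER_CUBIC)
a=np.hstack([f(d),f(t)]); b=np.zeros((s.shape[0],a.shape[1],3),np.uint8); b[:,:s.shape[1]]=s
cv2.imwrite("pics/t7.png",np.vstack([a,b])[:595,:,::-1])
```

```text
(no output)
```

View pics/t7.png

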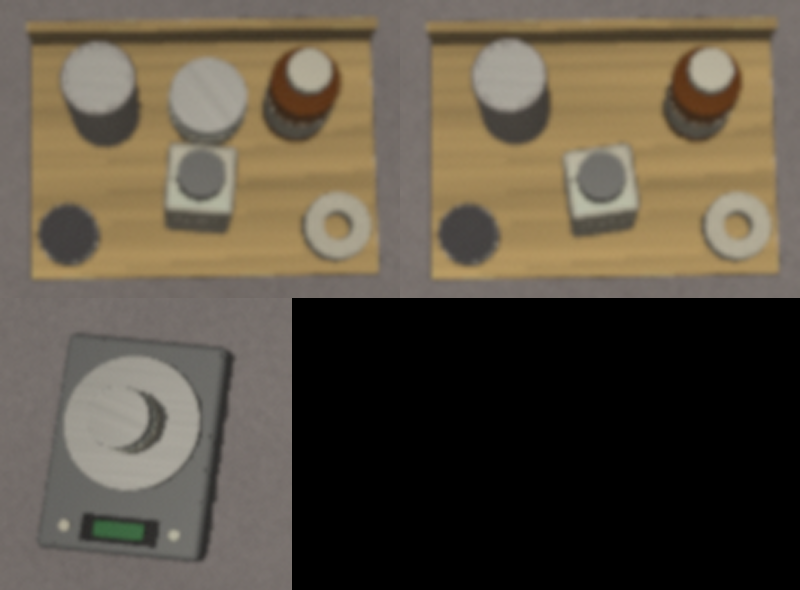

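Comparing start (left) with now (right): the bottle cap went from (310,71) to (311,70) and the flask cap from (201,175) to (201,177). The can top went from (98,78) to (110,75), which is about 7 mm and inside the 15 mm limit. The lids and labels haven't moved, and the jar stands on the plate.

```bash
python3 -c "
from workcell import ticket
print(ticket.job_done())"
```

```text
the job is handed in; nothing more can be done
None
```

I handed the job in at about 33 s with no result reported. By my camera measurements, the jar stands on the scale about 3–4 mm off centre, the bottle and flask are back within about 2 mm, the can is about 7 mm off (limit 15 mm), and the lids and labels did not move.

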